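# Photograph a spice jar's labels, then put it in the row

## Robot

A 7-joint arm with a two-finger parallel gripper is mounted at the origin on the work surface. World frame = base frame: x ahead of the robot, y to its left, z up, the work surface at z = 0. Lengths are in m, angles in rad, forces in N, time in s.
With the tool pointing down it reaches from about 0.4 to 0.75 m from the base axis. Payload 19.5 kg.
Tool frame: the origin (TCP) lies at the very end of the fingers, on their centre line; the grasp point (between the pads) lies ctrl.hold_point_z behind it (ctrl.hold_point_z is the distance from the TCP to the grasp point, in m); z points along the fingers, y is the line along which they close (so a half turn about z gives the same grasp; the last joint's range is limited). The gripper opens to 85 mm and grips with 20 to 120 N. Pads are 22 mm wide; open, the fingers measure 114 mm over their backs; the gripper's body (76 mm by 85 mm) begins 54 mm behind the grasp point. The pads swing forward as they close: fully open they stand 13 mm farther back than shut.
Start: joints at [1.14, 0.707, -0.028, 1.485, 0.022, 0.951, -0.075], TCP at [0.218, -0.532, 0.231] pointing down, gripper open.
Joint ranges: [-2.71, 2.71], [-0.32, 2.16], [-1.57, 1.52], [0, 2.45], [-1.46, 4.6], [0, 2.02], [-2.83, 2.83]. Speed limits (rad/s): [1.89, 1.89, 2.57, 2.57, 3.01, 3.01, 3.01].

## Interface

Orientations are given as a rotation vector (axis times angle).
In Python, from rig import ctrl, imaging gives the robot as it stands.
- The arm moves only by the tool step_arm, never from a script. Its argument "motion" is a list of rows, each a list of 4 numbers: the shift along the tool's x, y, z normalised to -1 to 1, where 1 is 1000 mm, then the turn about the tool's z normalised to -1 to 1, where 1 is 45 degrees. A call has 1 to 12 rows; each row is the pose to reach, as a shift and turn from the pose commanded when the call began, along the tool's axes at that moment; what a row does not reach only later rows make up. A row lasts 1/12 s, in which the tool goes at most 41.7 mm and 7.16 degrees, less where a joint would pass 70% of its speed; a pose out of reach is approached as far as the arm can. A call with a number of a shift or a turn outside -1 to 1 is refused whole. A call with a gripper value outside its range is refused whole. "hand" is the opening, from -1 (shut) to 1 (fully open), set as the call begins (left out, the last holds). The fingers move at their own pace and stop on an object; "squeeze" is the grip in N (left out, the last holds). Time passes only in rows, so rows that repeat a pose let the fingers close. It gives the time, the measured TCP pose, the force, the opening and the grip force at its end, in the units of the state.
- ctrl.read_state(): the state, without advancing time (a new reading comes with each control period).
- imaging.capture(name): name is "scene" or "top" or "wrist"; returns a dict with "img" (400x640x3 uint8, red, green, blue), "depth" (400x640 float32, m along the optical axis (not along the pixel's ray), 0 where there is no reading), "mtx" (3x3 intrinsics, pixels), "view" (4x4, takes a point from world to camera coordinates); the wrist camera has in their place "mount" (4x4, takes a point from camera to tool coordinates, whose origin is the TCP and whose axes are the flange's). Camera axes: x right, y down, z forward; pixel columns grow to the right and rows downward; lengths in m; the calibration is good to about 2 mm. A picture is of the moment at which its call begins: read the wrist's pose just before it.
- ctrl.finish_job(): hands the job in; it is judged then, once.
The state is a dict: "clock": time; "joint_positions": joint angles; "joint_vel": joint speeds; "joint_torque": joint torques, N m; "tool_pos": TCP position; "orientation": TCP orientation; "contact_force": force on the tool from outside, world axes, zero at the start; "moment": the same for the moment, N m; "width": finger opening in m; "grasp_force": force on a finger pad.
Only numpy, scipy, OpenCV 4.12 (cv2) and the standard library are available. Lean on these libraries where they do the work, as an engineer would, in place of code of your own. Each camera call takes 0.05 s, during which the arm holds its last target. There are 200 camera calls.

## Task

Pick up the red-capped spice jar by its cap and show its three labels to the label camera one after another, first green, then yellow, then blue: hold each for about a second, still, upright and square to the lens, level with it and about 9 cm in front of it. Then stand the jar (set it down, do not drop it) centred on the black mat in the row on the wooden riser, its yellow label facing the same way as the front labels of the other two jars. Do not touch the camera, and leave the other jars and the measuring cup where they stand.

Things in the scene. Friction and masses are not known exactly. Their poses are not given: they have to be found in the camera images.
- paprika: the jar to check: red-brown square spice jar, body 54 x 54 x 85 mm high, round RED cap 40 mm across and 24 mm high on top (109 mm in all), 0.17 kg; origin at the centre of its underside, z up. Labels on three sides, 46 mm wide, folded over the shoulder (coloured strips seen from above): yellow front label on +x, blue on +y, green on -y; -x side bare. Grip the cap from above, any yaw
- cap (a point): middle of the red cap, on the jar's axis, 97 mm above the jar's underside, 12 mm below the cap's top
- yellow_label (a point): centre of the yellow front label, on the face of the jar, 27 mm from its axis and 45 mm above its underside
- blue_label (a point): centre of the blue side label, 27 mm from the jar's axis and 45 mm above its underside
- green_label (a point): centre of the green side label, 27 mm from the jar's axis and 45 mm above its underside
- label_camera: label camera, fixed: white head 60 mm deep, 110 mm wide, from 88 to 173 mm above the table, on an aluminium column and black foot (foot 30 mm before to 80 mm behind the origin); origin on the table under the middle of the head. The round lens, 130 mm above the table on the head's black front plate, 30 mm before the origin, looks level along the camera's own -x
- focus (a point): focus point in free air, straight in front of the lens and level with it: 90 mm from the front of the head (120 mm along -x from the camera's origin), 130 mm above the table; its axes are the camera's
- riser: fixed wooden riser, 100 mm deep (x) x 260 mm long (y) x 30 mm high, origin at the centre of its underside; carries a row of three places 75 mm apart along its y, on its centre line
- place: the free place of the row: thin black square mat 62 x 62 mm lying on the riser, origin at its centre at the riser's top (30 mm above the table); its x axis points away from the robot, the way the front labels of the row face
- mustard: bystander standing in the row: mustard-yellow square spice jar, body 54 x 54 mm and 85 mm high, on it a round black cap 40 mm across and 24 mm high (109 mm in all), about 0.17 kg; origin at the centre of its underside, z up, yellow front label on its +x side
- pepper: bystander standing in the row: black-brown square spice jar, body 54 x 54 mm and 85 mm high, on it a round black cap 40 mm across and 24 mm high (109 mm in all), about 0.17 kg; origin at the centre of its underside, z up, yellow front label on its +x side
- beaker: bystander: clear plastic measuring cup, 64 mm across the rim, 55 mm high; origin at the centre of its underside

How it is judged:
On the way, in this order (a step that is already met when the one before it is completed fails the run):
1. the green label is shown to the camera and held still for half a second: label centre within 25 mm of the focus point, facing the lens and upright within 0.26 rad (15 degrees) (distance between green_label and focus below 0.025 m and angle between the y axis of paprika and the x axis of label_camera, either way round below 0.26 rad and x of paprika in the frame of label_camera below -0.12 m and angle between paprika's own z axis and vertical below 0.26 rad and linear speed of paprika below 0.03 m/s and angular speed of paprika below 0.25 rad/s), for 0.5 s.
2. the yellow label is shown to the camera and held still for half a second: label centre within 25 mm of the focus point, facing the lens and upright within 0.26 rad (15 degrees) (distance between yellow_label and focus below 0.025 m and angle between the x axis of paprika and the x axis of label_camera, either way round below 0.26 rad and x of paprika in the frame of label_camera below -0.12 m and angle between paprika's own z axis and vertical below 0.26 rad and linear speed of paprika below 0.03 m/s and angular speed of paprika below 0.25 rad/s), for 0.5 s.
3. the blue label is shown to the camera and held still for half a second: label centre within 25 mm of the focus point, facing the lens and upright within 0.26 rad (15 degrees) (distance between blue_label and focus below 0.025 m and angle between the y axis of paprika and the x axis of label_camera, either way round below 0.26 rad and x of paprika in the frame of label_camera below -0.12 m and angle between paprika's own z axis and vertical below 0.26 rad and linear speed of paprika below 0.03 m/s and angular speed of paprika below 0.25 rad/s), for 0.5 s.
At the end, for the whole second after the job is handed in: the red-capped jar stands upright and at rest on the riser within 15 mm of the mat's centre, square to the row within 0.22 rad with its yellow label facing the way the mat's x axis points; the other two jars have moved less than 15 mm and the measuring cup less than 20 mm (horizontal distance between paprika and place below 0.015 m and height (world z) of paprika between 0.025 and 0.036 m and angle between paprika's own z axis and vertical below 0.1 rad and angle between the x axis of paprika and the x axis of place, either way round below 0.22 rad and x of yellow_label in the frame of place above 0 m and linear speed of paprika below 0.02 m/s and distance of each of mustard, pepper from where it was at the start of the episode below 0.015 m and distance of beaker from where it was at the start of the episode below 0.02 m); the robot touches nothing.
It fails at once if the label camera is touched (over 2 N) (contact force between label_camera and anything else above 2 N).
It fails at once if the jar is dropped: it falls faster than 0.45 m/s out of the fingers (about 10 mm) (contact force between the fingers and paprika below 0.1 N and linear speed of paprika above 0.45 m/s).
It fails at once if one of the other jars is moved by 15 mm or the measuring cup by 20 mm, or one of them is tipped by 0.3 rad (distance of any of mustard, pepper from where it was at the start of the episode above 0.015 m or distance of beaker from where it was at the start of the episode above 0.02 m or angle between any of mustard, pepper, beaker's own z axis and vertical above 0.3 rad).
It also fails if it takes over 58 s, if anything falls off the work surface, if the arm or the gripper's body presses on something with over 40 N, if the wrist force passes 120 N, or if a joint passes its speed limit or range.

## Working session

There is one attempt and no reset: what is moved stays moved. The work goes in short steps, Python scripts to look and compute and a tool call to move; the robot and the scene stay as the last step left them, time stands still between calls to the robot, and variables do not carry over. Pictures are saved under pics/ and viewed, at most 10 in all, crops included, and the job is handed in when it is done.

Besides the shell and the picture viewer there is one more tool, called by a JSON object that holds its "name" and its "arguments". step_arm: Moves the arm, as the interface text tells. Its arguments: {"type":"object","properties":{"motion":{"type":"array"},"hand":{"type":"number"},"squeeze":{"type":"number"}},"required":["motion"]}

```bash
mkdir -p pics; ls; python3 - <<'E'
from rig import ctrl, imaging
import cv2, numpy as np
s=ctrl.read_state(); print(s, ctrl.hold_point_z)
for n in ("top","scene"):
    c=imaging.capture(n); np.savez(f"{n}.npz",**c); cv2.imwrite(f"pics/{n}.png",c["img"][:,:,::-1]); print(n,c["mtx"],c["view"])
E
```

```text
pics
{'clock': 0.0, 'joint_positions': array([ 1.14030771,  0.70710724, -0.02763499,  1.4849877 ,  0.0220302 ,
        0.95091154, -0.0755077 ]), 'joint_vel': array([-1.97996824e-04,  1.93916410e-03,  2.51836350e-05, -3.22266059e-04,
        1.42876364e-03, -1.35144220e-03,  1.47573561e-04]), 'joint_torque': array([-1.57971017e-04, -8.83206081e+01,  1.23457521e+00, -2.36159742e+01,
        1.69214752e-02,  6.64785592e-03,  1.52170863e-06]), 'tool_pos': array([ 0.21786386, -0.5318427 ,  0.23082754]), 'orientation': array([-3.08135447e+00, -6.06696331e-01,  4.12174210e-04]), 'contact_force': array([-0.30233712, -0.52197528, -0.07338372]), 'moment': array([0.01935225, 0.02518835, 0.021915  ]), 'grasp_force': 0.0, 'width': 0.08553635753853213} 0.0187
top [[480.76459003   0.         321.74229327]
 [  0.         480.76459003 197.70609482]
 [  0.           0.           1.        ]] [[ 0.12837313 -0.99172245  0.00262927 -0.040423  ]
 [-0.9682418  -0.12590634 -0.21599864  0.54030681]
 [ 0.21454174  0.02518265 -0.97639012  1.01238831]
 [ 0.          0.          0.          1.        ]]
scene [[366.45631612   0.         318.14495866]
 [  0.         366.45631612 198.00943183]
 [  0.           0.           1.        ]] [[ 0.6072768   0.79446437 -0.00642258 -0.32624532]
 [ 0.64324896 -0.49640254 -0.58293678 -0.25121868]
 [-0.46631069  0.34987267 -0.81249213  1.10614712]
 [ 0.          0.          0.          1.        ]]
```

View pics/top.png

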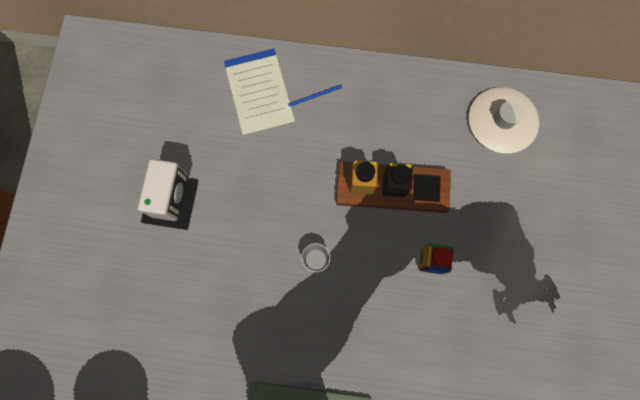

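View pics/scene.png

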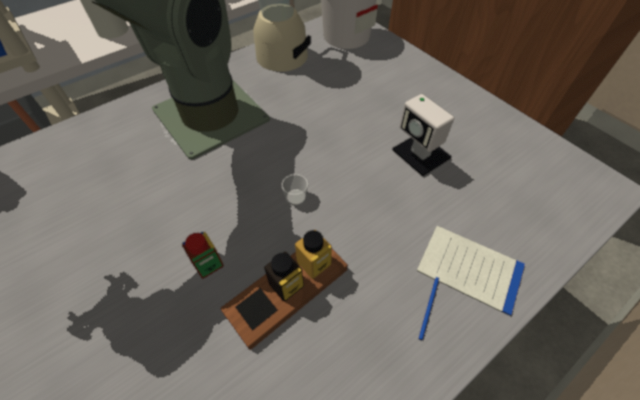

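The top view shows the camera head at (163,190) with its lens to the right. The red-capped jar is at (437,258), with its yellow strip left, green up and blue down. The riser is at (395,188) with the free mat at (427,188), and the cup is at (316,258). The scene view agrees: the jar is upright at (203,255), the mat at (256,308) and the lens at (415,127).

```bash
cat > h.py <<'E'
import numpy as np, cv2
def cloud(c):
    h,w=c["depth"].shape; v,u=np.mgrid[:h,:w]; K=c["mtx"]; d=c["depth"]
    p=np.stack([(u-K[0,2])/K[0,0]*d,(v-K[1,2])/K[1,1]*d,d],-1)
    T=np.linalg.inv(c["view"]); return p@T[:3,:3].T+T[:3,3]
def ray(c,uv,z):
    T=np.linalg.inv(c["view"]); uv=np.asarray(uv,float).reshape(-1,2)
    d=np.c_[uv,np.ones(len(uv))]@np.linalg.inv(c["mtx"]).T@T[:3,:3].T
    return T[:3,3]+d*((z-T[2,3])/d[:,2])[:,None]
def rect(P):
    (c,s,a)=cv2.minAreaRect((P[:,:2]*1000).astype(np.float32)); return np.round(c,1),np.round(s,1),round(a,1)
E
python3 - <<'E'
from h import *
for n in("top","scene"):
    c=dict(np.load(n+".npz")); W=cloud(c); H=cv2.cvtColor(c["img"],cv2.COLOR_RGB2HSV); h,s,v=[H[...,i].astype(int) for i in range(3)]
    Z=W[...,2]; near=lambda x,y,r:np.hypot(W[...,0]-x,W[...,1]-y)<r
    cap=((h<6)|(h>174))&(s>150)&(v>50)&(Z>.08)
    P=W[cap]; m0=np.median(P,0); print(n,"red",cap.sum(),m0, np.percentile(P[:,2],[5,50,95]))
    t=cap&(abs(Z-.109)<.006); print(" captop",t.sum(),rect(W[t]),W[t].mean(0))
    J=near(m0[0],m0[1],.06)
    b=J&(abs(Z-.085)<.006); print(" shoulder",b.sum(),rect(W[b]))
    for nm,lo,hi in(("yel",18,34),("green",45,85),("blue",100,130)):
        k=J&(h>lo)&(h<hi)&(s>100)&(v>40)&(abs(Z-.085)<.008); 
        if k.any(): print("  ",nm,k.sum(),W[k].mean(0).round(4))
    # camera head top
    k=(Z>.160)&(Z<.185)&(s<70)
    nl,L,st,ce=cv2.connectedComponentsWithStats(k.astype(np.uint8))
    for i in range(1,nl):
        if st[i,4]>150: print(" head",st[i],rect(W[L==i]),np.median(W[L==i],0).round(4))
    # wood riser top
    k=(abs(Z-.03)<.007)&(s>90)&(h<16); 
    nl,L,st,ce=cv2.connectedComponentsWithStats(k.astype(np.uint8))
    for i in range(1,nl):
        if st[i,4]>300: print(" wood",st[i],rect(W[L==i]),np.median(W[L==i],0).round(4))
    k=(abs(Z-.03)<.008)&(v<45)
    nl,L,st,ce=cv2.connectedComponentsWithStats(k.astype(np.uint8))
    for i in range(1,nl):
        if st[i,4]>150: print(" dark",st[i],rect(W[L==i]),np.median(W[L==i],0).round(4))
    k=(abs(Z-.109)<.005)&(v<60)
    nl,L,st,ce=cv2.connectedComponentsWithStats(k.astype(np.uint8))
    for i in range(1,nl):
        if st[i,4]>60: print(" blackcap",st[i],rect(W[L==i]))
E
```

```text
top red 335 [ 0.43797142 -0.23398762  0.10905163] [0.08611096 0.10905163 0.1124514 ]
 captop 284 (array([ 438.6, -234.2]), array([35.4, 39. ]), 9.2) [ 0.43903349 -0.23412452  0.10937048]
 shoulder 341 (array([ 440.1, -234.3]), array([55.4, 54.6]), 88.9)
   yel 84 [ 0.4421 -0.2114  0.0857]
   green 46 [ 0.4636 -0.2354  0.0873]
   blue 73 [ 0.4157 -0.2357  0.0853]
 head [ 137  159   42   57 1662] (array([498.7, 356.4]), array([ 63.5, 110.6]), 88.6) [0.4968 0.3534 0.173 ]
 wood [ 336  161  114   51 2403] (array([ 597.4, -129.5]), array([100.5, 259. ]), 3.1) [ 0.5727 -0.1339  0.0308]
 dark [413 175  27  26 643] (array([ 602. , -205.1]), array([59.4, 60.7]), 3.6) [ 0.6017 -0.2054  0.0319]
scene red 421 [ 0.44375435 -0.23411572  0.10830985] [0.08759184 0.10830985 0.13401247]
 captop 269 (array([ 442.5, -234.9]), array([36.9, 36.8]), 64.9) [ 0.44336817 -0.23529315  0.10839449]
 shoulder 336 (array([ 440.4, -234.3]), array([54.5, 56.1]), 88.1)
   yel 77 [ 0.4491 -0.2201  0.0851]
   green 73 [ 0.4637 -0.2353  0.0844]
 head [328   0  44   6 168] (array([-12.3, 548.6]), array([138.8,  36.9]), 5
[... 245 characters left out ...]
 head [404  95  51  37 957] (array([501.4, 355.8]), array([ 61.9, 110.2]), 87.2) [0.5071 0.3492 0.1717]
 wood [471   0 169  59 635] (array([ 386.6, 1179.3]), array([596.8, 280.9]), 34.3) [0.3893 1.1267 0.03  ]
 wood [ 221  249  126   99 2868] (array([ 599., -130.]), array([100.3, 259. ]), 3.1) [ 0.6264 -0.1704  0.0296]
 dark [184 104  54  26 237] (array([58.4, -8.9]), array([159.2,  59.1]), 79.6) [ 0.0756 -0.021   0.0304]
 dark [237 289  39  40 818] (array([ 601.1, -204.3]), array([58.1, 58.1]), 2.8) [ 0.602  -0.2052  0.0307]
 blackcap [173  84  60  23 184] (array([ 59.4, -16.3]), array([161.1,  57. ]), 72.7)
 blackcap [265 268  17  21  66] (array([ 602.5, -152.4]), array([47. ,  8.4]), 3.0)
```

```bash
cat >> h.py <<'E'
from scipy.spatial.transform import Rotation as R
def st():
    from rig import ctrl
    s=ctrl.read_state(); r=R.from_rotvec(s["orientation"]).as_matrix(); y=np.degrees(np.arctan2(r[1,0],r[0,0]))
    print("t",round(s["clock"],2),"pos",s["tool_pos"].round(4),"yaw",y.round(2),"tilt",np.degrees(np.arccos(-r[2,2])).round(2),"w",round(s["width"],4),"gf",round(s["grasp_force"],1),"F",s["contact_force"].round(1),"j",s["joint_positions"].round(2))
    return s,r,y
def go(x,y,z,yaw):
    s,r,cy=st(); d=r.T@(np.array([x,y,z])-s["tool_pos"]); dy=(yaw-cy+180)%360-180
    print("->shift/1000mm",d.round(4),"turn/45deg",round(-dy/45,4))
E
python3 - <<'E'
from h import *
go(.4405,-.2343,.17,149)
E
```

```text
t 0.1 pos [ 0.2179 -0.5319  0.2309] yaw 22.28 tilt 0.06 w 0.0855 gf 0.0 F [ 0.2 -0.1 -0. ] j [ 1.14  0.71 -0.03  1.48  0.02  0.95 -0.08]
->shift/1000mm [ 0.3188 -0.1909  0.0611] turn/45deg -2.816
```

{"name": "step_arm", "arguments": {"motion": [[0.027, -0.016, 0.005, -0.15], [0.057, -0.034, 0.011, -0.3], [0.09, -0.054, 0.017, -0.45], [0.122, -0.073, 0.023, -0.6], [0.154, -0.092, 0.03, -0.75], [0.186, -0.111, 0.036, -0.9], [0.218, -0.13, 0.042, -1], [0.25, -0.15, 0.048, -1], [0.28, -0.168, 0.054, -1], [0.303, -0.181, 0.058, -1], [0.319, -0.191, 0.061, -1], [0.319, -0.191, 0.061, -1]], "hand": 1, "squeeze": 60}}

```text
clock: 1.1
tool_pos: [0.4428, -0.2307, 0.1696]
orientation: [-2.61, -1.746, -0.002]
contact_force: [0.6, 0.3, -0.1]
width: 0.0853
grasp_force: 0.0
```

{"name": "step_arm", "arguments": {"motion": [[0, 0, 0, -0.15], [0, 0, 0, -0.3], [0, 0, 0, -0.45], [0, 0, 0, -0.6], [0, 0, 0, -0.75], [0, 0, 0, -0.9], [0, 0, 0, -1], [0, 0, 0, -1]]}}

```text
clock: 1.77
tool_pos: [0.4403, -0.235, 0.1701]
orientation: [-1.746, -2.611, 0.0]
contact_force: [-0.6, -0.6, 0.2]
width: 0.0853
grasp_force: 0.0
```

{"name": "step_arm", "arguments": {"motion": [[0, 0, 0, -0.15], [0, 0, 0, -0.3], [0, 0, 0, -0.45], [0, 0, 0, -0.6], [0, 0, 0, -0.72], [0, 0, 0, -0.816], [0, 0, 0, -0.816], [0, 0, 0, -0.816]]}}

```text
clock: 2.43
tool_pos: [0.4405, -0.2346, 0.1702]
orientation: [-0.847, -3.025, -0.0]
contact_force: [-0.2, -0.8, -0.3]
width: 0.0851
grasp_force: 0.0
```

```bash
python3 - <<'E'
from h import *
go(.4405,-.2343,.086,149)
E
```

```text
t 2.43 pos [ 0.4405 -0.2346  0.1702] yaw 148.71 tilt 0.03 w 0.0851 gf 0.0 F [-0.2 -0.8 -0.3] j [ 0.75  0.74 -0.59  1.83  0.58  0.76  0.87]
->shift/1000mm [0.0002 0.0003 0.0842] turn/45deg -0.0064
```

{"name": "step_arm", "arguments": {"motion": [[0, 0, 0.012, 0], [0, 0, 0.03, 0], [0, 0, 0.05, 0], [0, 0, 0.066, 0], [0, 0, 0.077, 0], [0, 0, 0.083, 0], [0, 0, 0.084, 0], [0, 0, 0.084, 0], [0, 0, 0.084, 0]]}}

```text
clock: 3.18
tool_pos: [0.441, -0.2345, 0.0869]
orientation: [0.841, 3.026, -0.0]
contact_force: [-0.2, -0.9, 0.3]
width: 0.0852
grasp_force: 0.0
```

{"name": "step_arm", "arguments": {"motion": [[0, 0, 0, 0], [0, 0, 0, 0], [0, 0, 0, 0], [0, 0, 0, 0], [0, 0, 0, 0], [0, 0, 0, 0], [0, 0, 0, 0], [0, 0, 0, 0], [0, 0, 0, 0], [0, 0, 0, 0], [0, 0, 0, 0], [0, 0, 0, 0]], "hand": -1, "squeeze": 60}}

```text
clock: 4.18
tool_pos: [0.4408, -0.2347, 0.0868]
orientation: [0.84, 3.027, -0.001]
contact_force: [-1.8, -0.9, 9.5]
width: 0.038
grasp_force: 59.1
```

```bash
python3 - <<'E'
from h import *
go(.4405,-.2343,.176,149)
E
```

```text
t 4.18 pos [ 0.4408 -0.2347  0.0868] yaw 148.97 tilt 0.04 w 0.038 gf 59.1 F [-1.8 -0.9  9.5] j [ 0.68  0.87 -0.47  1.9   0.72  0.55  0.75]
->shift/1000mm [ 0.0004  0.0001 -0.0892] turn/45deg -0.0006
```

{"name": "step_arm", "arguments": {"motion": [[0, 0, -0.004, 0], [0, 0, -0.012, 0], [0, 0, -0.024, 0], [0, 0, -0.04, 0], [0, 0, -0.056, 0], [0, 0, -0.07, 0], [0, 0, -0.08, 0], [0, 0, -0.085, 0], [0, 0, -0.085, 0], [0, 0, -0.085, 0]]}}

```text
clock: 5.02
tool_pos: [0.4406, -0.2344, 0.1712]
orientation: [-0.84, -3.027, -0.0]
contact_force: [-0.1, 0.1, -2.4]
width: 0.0381
grasp_force: 60.5
```

```bash
python3 - <<'E'
from h import *
from rig import imaging
s,r,y=st()
for n in("scene","top"):
    c=imaging.capture(n); np.savez(n+"2.npz",**c); W=cloud(c); H=cv2.cvtColor(c["img"],cv2.COLOR_RGB2HSV); h,sa,v=[H[...,i].astype(int) for i in range(3)]
    J=np.hypot(W[...,0]-s["tool_pos"][0],W[...,1]-s["tool_pos"][1])<.06
    b=J&(abs(W[...,2]-.170)<.006)&(sa>90); print(n,b.sum(),rect(W[b]) if b.any() else "")
    g=J&(h>45)&(h<85)&(sa>100)&(v>40)
    if g.sum()>20: print("green",g.sum(),W[g].mean(0).round(4),W[g].min(0).round(4),W[g].max(0).round(4), rect(W[g]))
    if n=="scene": cv2.imwrite("pics/s2.png",cv2.resize(c["img"][130:330,100:300,::-1],(600,600)))
go(.495,.209,.1718,238)
E
```

```text
t 5.02 pos [ 0.4406 -0.2344  0.1712] yaw 148.99 tilt 0.01 w 0.0381 gf 60.5 F [-0.1  0.1 -2.4] j [ 0.75  0.74 -0.6   1.83  0.58  0.76  0.87]
scene 260 (array([ 459.5, -236.9]), array([57.2, 28. ]), 68.3)
green 445 [ 0.4671 -0.2349  0.1364] [ 0.4588 -0.2572  0.099 ] [ 0.4701 -0.2123  0.1724] (array([ 464.4, -234.7]), array([44.9, 10.9]), 89.2)
top 211 (array([ 425.3, -223.1]), array([67. , 34.5]), 50.6)
t 5.12 pos [ 0.4405 -0.2343  0.1708] yaw 149.0 tilt 0.06 w 0.0381 gf 60.5 F [ 0.3 -0.5 -1.9] j [ 0.75  0.74 -0.6   1.83  0.58  0.76  0.87]
->shift/1000mm [ 0.1816  0.408  -0.0009] turn/45deg -1.9778
```

View pics/s2.png

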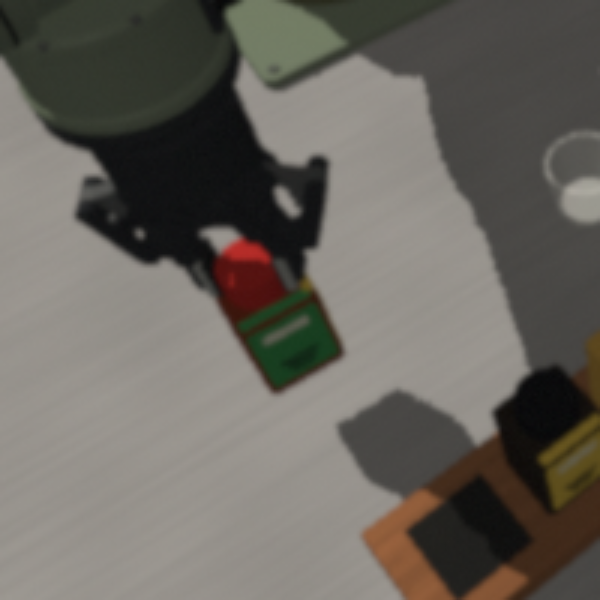

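The crop shows the jar hanging upright in the fingers by its red cap at (245,270), with the green label square at (290,340).

{"name": "step_arm", "arguments": {"motion": [[0.005, 0.011, 0, -0.05], [0.014, 0.032, 0, -0.15], [0.027, 0.061, 0, -0.27], [0.041, 0.092, -0.001, -0.39], [0.055, 0.123, -0.001, -0.5], [0.069, 0.154, -0.001, -0.62], [0.083, 0.186, -0.001, -0.74], [0.097, 0.217, -0.001, -0.85], [0.108, 0.242, -0.001, -0.93], [0.116, 0.26, -0.001, -0.98], [0.12, 0.27, -0.001, -0.989], [0.12, 0.27, -0.001, -0.989]]}}

```text
clock: 6.12
tool_pos: [0.4768, 0.0613, 0.1721]
orientation: [0.375, -3.119, -0.002]
contact_force: [0.5, 0.3, -1.7]
width: 0.0384
grasp_force: 60.6
```

```bash
python3 - <<'E'
from h import *
go(.495,.209,.1718,238)
E
```

```text
t 6.12 pos [0.4768 0.0613 0.1721] yaw -166.3 tilt 0.08 w 0.0384 gf 60.6 F [ 0.5  0.3 -1.7] j [ 0.22  0.75 -0.75  1.88  0.71  0.8   0.89]
->shift/1000mm [-0.0526  0.1392  0.0005] turn/45deg -0.9845
```

{"name": "step_arm", "arguments": {"motion": [[-0.003, 0.008, 0, -0.06], [-0.009, 0.024, 0, -0.17], [-0.018, 0.047, 0, -0.3], [-0.027, 0.072, 0, -0.44], [-0.036, 0.096, 0, -0.58], [-0.043, 0.115, 0, -0.72], [-0.048, 0.129, 0, -0.84], [-0.051, 0.137, 0, -0.93], [-0.052, 0.139, 0, -0.98], [-0.052, 0.139, 0, -0.98], [-0.052, 0.139, 0, -0.98], [-0.052, 0.139, 0, -0.98]]}}

```text
clock: 7.12
tool_pos: [0.4952, 0.2053, 0.1722]
orientation: [1.511, -2.754, 0.001]
contact_force: [0.6, 0.2, -1.6]
width: 0.038
grasp_force: 60.6
```

```bash
python3 - <<'E'
from h import *
from rig import imaging
go(.495,.209,.1718,238)
c=imaging.capture("scene"); W=cloud(c); H=cv2.cvtColor(c["img"],cv2.COLOR_RGB2HSV)
cv2.imwrite("pics/s3.png",cv2.resize(c["img"][40:240,300:500,::-1],(600,600)))
h,s,v=[H[...,i].astype(int) for i in range(3)]; J=np.hypot(W[...,0]-.495,W[...,1]-.209)<.06
for nm,lo,hi in(("yel",18,34),("green",45,85),("blue",100,130)):
    k=J&(h>lo)&(h<hi)&(s>100)&(v>40); print(nm,k.sum(), (W[k].mean(0).round(4),rect(W[k])) if k.sum()>15 else "")
E
```

```text
t 7.12 pos [0.4952 0.2053 0.1722] yaw -122.52 tilt 0.03 w 0.038 gf 60.6 F [ 0.6  0.2 -1.6] j [ 0.01  0.87 -0.93  1.69  0.81  1.01  1.36]
->shift/1000mm [-0.003   0.0022  0.0004] turn/45deg -0.0115
yel 11 
green 3 
blue 297 (array([0.4961, 0.1781, 0.1378]), (array([495.5, 180.2]), array([46.4, 12.7]), 0.8))
```

View pics/s3.png

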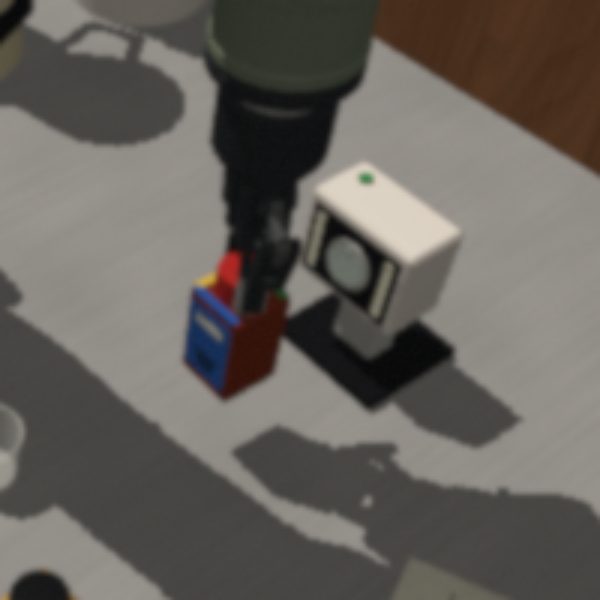

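The crop shows the blue label facing away from the lens at (210,345), so the green one faces the lens, and the jar is upright and clear of the head. I'll hold there, then turn to yellow.

{"name": "step_arm", "arguments": {"motion": [[-0.003, 0.002, 0, 0], [-0.003, 0.002, 0, 0], [-0.003, 0.002, 0, 0], [-0.003, 0.002, 0, 0], [-0.003, 0.002, 0, 0], [-0.003, 0.002, 0, 0], [-0.003, 0.002, 0, 0], [-0.003, 0.002, 0, 0], [-0.003, 0.002, 0, 0], [-0.003, 0.002, 0, 0], [-0.003, 0.002, 0, 0], [-0.003, 0.002, 0, 0]]}}

```text
clock: 8.17
tool_pos: [0.495, 0.2098, 0.1723]
orientation: [-1.513, 2.753, 0.0]
contact_force: [0.4, 0.1, -1.9]
width: 0.0381
grasp_force: 60.6
```

{"name": "step_arm", "arguments": {"motion": [[0, 0, 0, 0.05], [0, 0, 0, 0.15], [0, 0, 0, 0.28], [0, 0, 0, 0.42], [0, 0, 0, 0.57], [0, 0, 0, 0.72], [0, 0, 0, 0.86], [0, 0, 0, 1]]}}

```text
clock: 8.83
tool_pos: [0.495, 0.2098, 0.1724]
orientation: [-0.336, 3.123, 0.0]
contact_force: [0.6, 0.7, -2.7]
width: 0.0382
grasp_force: 60.6
```

{"name": "step_arm", "arguments": {"motion": [[0, 0, 0, 0.15], [0, 0, 0, 0.3], [0, 0, 0, 0.45], [0, 0, 0, 0.6], [0, 0, 0, 0.74], [0, 0, 0, 0.86], [0, 0, 0, 0.95], [0, 0, 0, 1], [0, 0, 0, 1], [0, 0, 0, 1], [0, 0, 0, 1], [0, 0, 0, 1]]}}

```text
clock: 9.83
tool_pos: [0.495, 0.2097, 0.1723]
orientation: [-0.875, -3.017, -0.0]
contact_force: [0.1, -0.2, -1.8]
width: 0.0379
grasp_force: 60.6
```

```bash
python3 - <<'E'
from h import *
go(.495,.209,.1718,148)
E
```

```text
t 9.83 pos [0.495  0.2097 0.1723] yaw 147.66 tilt 0.01 w 0.0379 gf 60.6 F [ 0.1 -0.2 -1.8] j [-0.19  0.77 -0.51  1.69  0.49  0.81  0.08]
->shift/1000mm [-0.0004 -0.0006  0.0005] turn/45deg -0.0075
```

{"name": "step_arm", "arguments": {"motion": [[0, 0, 0, 0], [0, 0, 0, 0], [0, 0, 0, 0], [0, 0, 0, 0], [0, 0, 0, 0], [0, 0, 0, 0], [0, 0, 0, 0], [0, 0, 0, 0], [0, 0, 0, 0], [0, 0, 0, 0]]}}

```text
clock: 10.67
tool_pos: [0.495, 0.2098, 0.1723]
orientation: [-0.876, -3.017, -0.0]
contact_force: [-0.2, 0.2, -2.1]
width: 0.0382
grasp_force: 60.6
```

```bash
python3 - <<'E'
from h import *
from rig import imaging
st()
c=imaging.capture("scene"); W=cloud(c); H=cv2.cvtColor(c["img"],cv2.COLOR_RGB2HSV)
h,s,v=[H[...,i].astype(int) for i in range(3)]; J=np.hypot(W[...,0]-.495,W[...,1]-.209)<.06
for nm,lo,hi in(("yel",18,34),("green",45,85),("blue",100,130)):
    k=J&(h>lo)&(h<hi)&(s>100)&(v>40); print(nm,k.sum(), (W[k].mean(0).round(4),rect(W[k])) if k.sum()>15 else "")
E
```

```text
t 10.67 pos [0.495  0.2098 0.1723] yaw 147.6 tilt 0.01 w 0.0382 gf 60.6 F [-0.2  0.2 -2.1] j [-0.19  0.77 -0.51  1.69  0.49  0.81  0.08]
yel 41 (array([0.5196, 0.201 , 0.1599]), (array([517.1, 208. ]), array([50.2, 11.4]), 88.7))
green 220 (array([0.5219, 0.206 , 0.1392]), (array([519.4, 207.8]), array([46.2, 10. ]), 87.9))
blue 0
```

{"name": "step_arm", "arguments": {"motion": [[0, 0, 0, 0.05], [0, 0, 0, 0.15], [0, 0, 0, 0.28], [0, 0, 0, 0.42], [0, 0, 0, 0.57], [0, 0, 0, 0.72], [0, 0, 0, 0.86], [0, 0, 0, 1]]}}

```text
clock: 11.38
tool_pos: [0.495, 0.2098, 0.1724]
orientation: [-1.971, -2.446, -0.0]
contact_force: [0.5, 0.1, -1.2]
width: 0.0383
grasp_force: 60.6
```

{"name": "step_arm", "arguments": {"motion": [[0, 0, 0, 0.15], [0, 0, 0, 0.3], [0, 0, 0, 0.45], [0, 0, 0, 0.6], [0, 0, 0, 0.74], [0, 0, 0, 0.86], [0, 0, 0, 0.95], [0, 0, 0, 1], [0, 0, 0, 1], [0, 0, 0, 1], [0, 0, 0, 1], [0, 0, 0, 1]]}}

```text
clock: 12.38
tool_pos: [0.495, 0.2097, 0.1723]
orientation: [-2.752, -1.515, 0.0]
contact_force: [-0.6, 0.1, -1.2]
width: 0.0379
grasp_force: 60.6
```

{"name": "step_arm", "arguments": {"motion": [[0, 0, 0, 0], [0, 0, 0, 0], [0, 0, 0, 0], [0, 0, 0, 0], [0, 0, 0, 0], [0, 0, 0, 0], [0, 0, 0, 0], [0, 0, 0, 0], [0, 0, 0, 0], [0, 0, 0, 0]]}}

```text
clock: 13.22
tool_pos: [0.495, 0.2098, 0.1723]
orientation: [-2.753, -1.513, -0.0]
contact_force: [0.3, 0.9, -1.1]
width: 0.0382
grasp_force: 60.6
```

```bash
python3 - <<'E'
from h import *
from rig import imaging
go(.495,.209,.1718,58)
c=imaging.capture("scene"); W=cloud(c); H=cv2.cvtColor(c["img"],cv2.COLOR_RGB2HSV)
h,s,v=[H[...,i].astype(int) for i in range(3)]; J=np.hypot(W[...,0]-.495,W[...,1]-.209)<.06
for nm,lo,hi in(("yel",18,34),("green",45,85),("blue",100,130)):
    k=J&(h>lo)&(h<hi)&(s>100)&(v>40); print(nm,k.sum(), (W[k].mean(0).round(4),rect(W[k])) if k.sum()>15 else "")
E
```

```text
t 13.22 pos [0.495  0.2098 0.1723] yaw 57.6 tilt 0.01 w 0.0382 gf 60.6 F [ 0.3  0.9 -1.1] j [-0.43  0.73 -0.05  1.7   0.05  0.71 -1.07]
->shift/1000mm [-0.0007  0.0004  0.0005] turn/45deg -0.0089
yel 305 (array([0.5224, 0.2064, 0.1411]), (array([511.5, 198.2]), array([68.2, 33.8]), 48.1))
green 228 (array([0.4957, 0.1839, 0.1365]), (array([494.8, 186. ]), array([ 9. , 43.1]), 86.4))
blue 1
```

{"name": "step_arm", "arguments": {"motion": [[0, 0, -0.005, 0], [0, 0, -0.016, 0], [0, 0, -0.032, 0], [0, 0, -0.05, 0], [0, 0, -0.066, 0], [0, 0, -0.078, 0], [0, 0, -0.083, 0], [0, 0, -0.083, 0]]}}

```text
clock: 13.93
tool_pos: [0.4953, 0.2098, 0.2563]
orientation: [2.753, 1.513, 0.002]
contact_force: [-0.2, 0.1, -2.1]
width: 0.038
grasp_force: 60.6
```

```bash
python3 - <<'E'
from h import *
go(.6015,-.2047,.255,63)
E
```

```text
t 13.93 pos [0.4953 0.2098 0.2563] yaw 57.6 tilt 0.09 w 0.038 gf 60.6 F [-0.2  0.1 -2.1] j [-0.43  0.62 -0.05  1.58  0.04  0.94 -1.06]
->shift/1000mm [-0.2931  0.3118  0.0011] turn/45deg -0.1201
```

{"name": "step_arm", "arguments": {"motion": [[-0.008, 0.008, 0, 0], [-0.022, 0.024, 0, -0.02], [-0.042, 0.045, 0, -0.04], [-0.064, 0.068, 0, -0.06], [-0.086, 0.092, 0, -0.08], [-0.108, 0.115, 0, -0.1], [-0.13, 0.138, 0, -0.12], [-0.152, 0.162, 0, -0.12], [-0.174, 0.185, 0, -0.12], [-0.196, 0.208, 0, -0.12], [-0.218, 0.232, 0, -0.12], [-0.235, 0.25, 0, -0.12]]}}

```text
clock: 14.93
tool_pos: [0.5798, -0.1263, 0.2542]
orientation: [-2.68, -1.639, 0.003]
contact_force: [-0.2, 0.0, -2.2]
width: 0.0387
grasp_force: 60.6
```

{"name": "step_arm", "arguments": {"motion": [[-0.01, 0.014, 0, 0], [-0.02, 0.027, 0, 0], [-0.028, 0.038, 0, 0], [-0.032, 0.044, 0, 0], [-0.032, 0.044, 0, 0], [-0.032, 0.044, 0, 0]]}}

```text
clock: 15.43
tool_pos: [0.6045, -0.1709, 0.2546]
orientation: [-2.678, -1.641, 0.001]
contact_force: [0.3, -0.2, -1.7]
width: 0.0384
grasp_force: 60.7
```

```bash
python3 - <<'E'
from h import *
go(.6015,-.2047,.16,63)
E
```

```text
t 15.43 pos [ 0.6045 -0.1709  0.2546] yaw 62.99 tilt 0.07 w 0.0384 gf 60.7 F [ 0.3 -0.2 -1.7] j [ 0.28  0.77 -0.12  1.23  0.09  1.15 -0.32]
->shift/1000mm [-0.0315  0.0128  0.0946] turn/45deg -0.0001
```

{"name": "step_arm", "arguments": {"motion": [[-0.008, 0.003, 0, 0], [-0.02, 0.008, 0, 0], [-0.029, 0.012, 0, 0], [-0.0315, 0.013, 0, 0], [-0.0315, 0.013, 0.006, 0], [-0.0315, 0.013, 0.02, 0], [-0.0315, 0.013, 0.04, 0], [-0.0315, 0.013, 0.06, 0], [-0.0315, 0.013, 0.078, 0], [-0.0315, 0.013, 0.09, 0], [-0.0315, 0.013, 0.095, 0], [-0.0315, 0.013, 0.095, 0]]}}

```text
clock: 16.43
tool_pos: [0.6018, -0.2046, 0.1592]
orientation: [-2.677, -1.641, 0.002]
contact_force: [-0.8, -0.1, -1.5]
width: 0.0384
grasp_force: 60.7
```

```bash
python3 - <<'E'
from h import *
from rig import imaging
go(.6015,-.2047,.1185,63)
for n in("scene",):
    c=imaging.capture(n); cv2.imwrite("pics/s4.png",cv2.resize(c["img"][200:360,180:380,::-1],(750,600)))
E
```

```text
t 16.43 pos [ 0.6018 -0.2046  0.1592] yaw 63.02 tilt 0.1 w 0.0384 gf 60.7 F [-0.8 -0.1 -1.5] j [ 0.33  0.89 -0.12  1.33  0.11  0.94 -0.28]
->shift/1000mm [-0.0002 -0.0001  0.0407] turn/45deg 0.0005
```

View pics/s4.png

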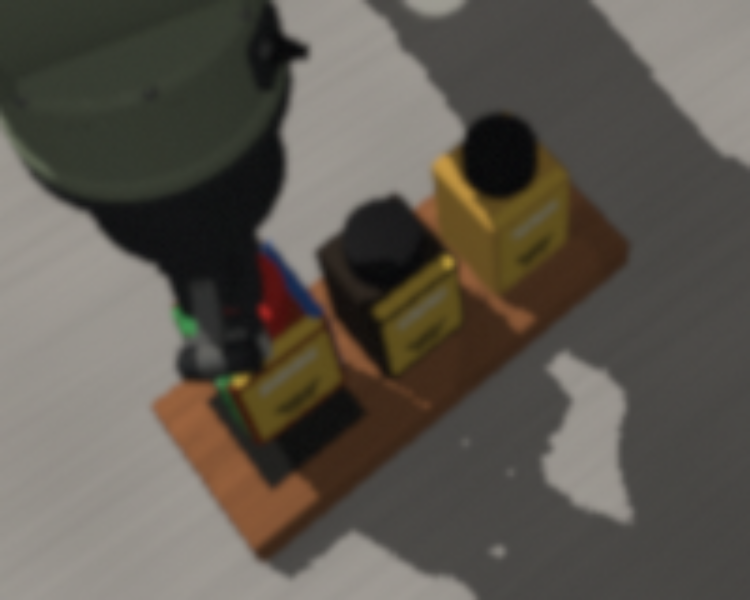

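The jar hangs above the mat at (290,380). Its yellow label faces the same way as the other two labels, and there is a clear gap to the pepper jar.

{"name": "step_arm", "arguments": {"motion": [[0, 0, 0.004, 0], [0, 0, 0.012, 0], [0, 0, 0.022, 0], [0, 0, 0.031, 0], [0, 0, 0.037, 0], [0, 0, 0.039, 0], [0, 0, 0.04, 0], [0, 0, 0.041, 0], [0, 0, 0.042, 0], [0, 0, 0.042, 0], [0, 0, 0.042, 0], [0, 0, 0.042, 0]]}}

```text
clock: 17.48
tool_pos: [0.6022, -0.2051, 0.1185]
orientation: [2.679, 1.641, 0.0]
contact_force: [-0.2, -0.2, -2.1]
width: 0.0387
grasp_force: 60.7
```

```bash
python3 - <<'E'
from h import *
go(.6015,-.2047,.1168,63)
E
```

```text
t 17.48 pos [ 0.6022 -0.2051  0.1185] yaw 63.0 tilt 0.01 w 0.0387 gf 60.7 F [-0.2 -0.2 -2.1] j [ 0.33  0.94 -0.11  1.36  0.12  0.85 -0.29]
->shift/1000mm [ 0.     -0.0008  0.0017] turn/45deg -0.0
```

Not in contact yet, so I'll ease down a little.

{"name": "step_arm", "arguments": {"motion": [[0, 0, 0.0005, 0], [0, 0, 0.001, 0], [0, 0, 0.0015, 0], [0, 0, 0.002, 0], [0, 0, 0.002, 0], [0, 0, 0.002, 0]]}}

```text
clock: 17.98
tool_pos: [0.6022, -0.205, 0.1169]
orientation: [2.679, 1.641, 0.001]
contact_force: [-2.5, 1.6, 8.5]
width: 0.0384
grasp_force: 61.8
```

{"name": "step_arm", "arguments": {"motion": [[0, 0, 0, 0], [0, 0, 0, 0], [0, 0, 0, 0], [0, 0, 0, 0], [0, 0, 0, 0], [0, 0, 0, 0], [0, 0, 0, 0], [0, 0, 0, 0]], "hand": 0.45, "squeeze": 20}}

```text
clock: 18.65
tool_pos: [0.6022, -0.2051, 0.1163]
orientation: [-2.679, -1.641, -0.0]
contact_force: [0.2, 0.6, -0.2]
width: 0.0616
grasp_force: 0.0
```

{"name": "step_arm", "arguments": {"motion": [[0, 0, -0.005, 0], [0, 0, -0.015, 0], [0, 0, -0.03, 0], [0, 0, -0.05, 0], [0, 0, -0.07, 0], [0, 0, -0.09, 0], [0, 0, -0.11, 0], [0, 0, -0.13, 0], [0, 0, -0.145, 0], [0, 0, -0.15, 0], [0, 0, -0.15, 0]]}}

```text
clock: 19.57
tool_pos: [0.6024, -0.2052, 0.2679]
orientation: [2.677, 1.641, 0.002]
contact_force: [-0.8, -1.0, 0.2]
width: 0.0619
grasp_force: 0.0
```

```bash
python3 - <<'E'
from h import *
from rig import imaging
st()
c=imaging.capture("scene"); W=cloud(c); H=cv2.cvtColor(c["img"],cv2.COLOR_RGB2HSV); h,s,v=[H[...,i].astype(int) for i in range(3)]; Z=W[...,2]
J=(np.hypot(W[...,0]-.6018,W[...,1]+.2047)<.05)
b=J&(abs(Z-.115)<.006); print("shoulder",b.sum(),rect(W[b]))
t=J&(abs(Z-.139)<.005); print("cap",t.sum(),rect(W[t]))
k=J&(h>18)&(h<34)&(s>100)&(v>40); print("yel",W[k].mean(0).round(4),rect(W[k]))
cv2.imwrite("pics/s5.png",cv2.resize(c["img"][160:360,180:380,::-1],(600,600)))
E
```

```text
t 19.57 pos [ 0.6024 -0.2052  0.2679] yaw 63.0 tilt 0.13 w 0.0619 gf 0.0 F [-0.8 -1.   0.2] j [ 0.33  0.78 -0.12  1.17  0.09  1.2  -0.26]
shoulder 454 (array([ 602.1, -193.1]), array([54.4, 75.8]), 1.7)
cap 395 (array([ 601.8, -203.8]), array([39.3, 38.4]), 8.9)
yel [ 0.6272 -0.2041  0.0894] (array([ 608.4, -219.1]), array([82.4, 39.5]), 41.1)
```

View pics/s5.png

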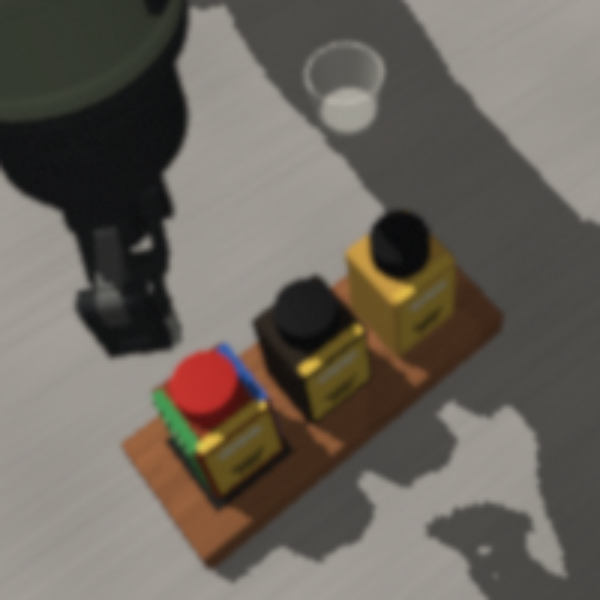

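The red-capped jar stands square on the mat at (225,430). Its cap measures (0.602,-0.204) against the mat at (0.6015,-0.2047), and its yellow label is aligned with the row. The gripper is clear and the cup is undisturbed, so I'm handing in.

```bash
python3 -c "
from rig import ctrl
print(ctrl.finish_job())"
```

```text
the job is handed in; nothing more can be done
None
```

I showed the green, yellow and blue labels to the camera in that order, then stood the jar on the mat (about 1 mm off centre, yellow label facing the row's way) and handed the job in; no verdict came back.

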